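Clip a blood tube into the viewing stand and hold the mirror at the pointer

ROBOT

A 7-joint arm with a two-finger parallel gripper is mounted at the origin on a cart in front of the work surface, level with it; the furniture and walls round the work are solid. World frame = base frame: x ahead of the robot, y to its left, z up, the work surface at z = 0. Lengths are in mm, angles in rad, forces in N, time in s.
With the tool pointing down it reaches from about 425 to 1025 mm from the base axis. Payload 3.6 kg.
Tool frame: the origin (TCP) lies at the very end of the fingers, on their centre line; the grasp point (between the pads) lies 19 mm behind it; z points along the fingers, y is the line along which they close (so a half turn about z gives the same grasp; the last joint's range is limited). The gripper opens to 85 mm and grips with 20 to 120 N. Pads are 22 mm wide; open, the fingers measure 114 mm over their backs; the gripper's body (76 mm by 85 mm) begins 54 mm behind the grasp point. The pads swing forward as they close: fully open they stand 13 mm farther back than shut.
Start: joints at [-1.403, 0.591, 0.048, 1.609, -0.033, 0.943, -0.034], TCP at [186.939, 700.488, 231.302] pointing down, gripper open.
Joint ranges: [-2.69, 2.69], [-0.47, 2.24], [-1.27, 1.36], [0.19, 2.51], [-1.53, 4.68], [0.08, 2.07], [-3.09, 3.09]. Speed limits (rad/s): [2.57, 2.57, 3.14, 3.14, 3.14, 3.14, 3.14].

INTERFACE

Orientations are given as [roll, pitch, yaw] about the fixed x, y, z axes, in that order (R = Rz(yaw) Ry(pitch) Rx(roll)).
In Python, from station import observe, camera, arm, spot_in, spot_point gives the robot as it stands.
- The arm moves only by the tool send_rows, never from a script. Its argument "deltas" is a list of rows, each a list of 7 numbers: the shift along the world's x, y, z normalised to -1 to 1, where 1 is 0.8 m, then the turn, a rotation vector about the world's x, y, z normalised to -1 to 1, where 1 is 180 degrees, then the gripper command: -1 is fully open, 1 is shut, values between are in proportion. In form: [[dx, dy, dz, rx, ry, rz, fingers], ...]. A call has 1 to 8 rows; each row is the pose to reach, as a shift and turn from the pose commanded when the call began, turning the shorter way round; what a row does not reach only later rows make up. A row lasts 1/8 s, in which the tool goes at most 62.5 mm and 10.7 degrees, less where a joint would pass 70% of its speed; a pose out of reach is approached as far as the arm can. A call with a number of a shift or a turn outside -1 to 1 is refused whole. A call with a gripper value outside its range is refused whole. The fingers move at their own pace and stop on an object; "squeeze" is the grip in N (left out, the last holds). Time passes only in rows, so rows that repeat a pose let the fingers close. It gives the time, the measured TCP pose, the force, the opening and the grip force at its end, in the units of the state.
- observe(): the state, without advancing time (a new reading comes with each control period).
- camera(name): name is "scene" or "top" or "wrist"; returns a dict with "image" (420x560x3 uint8, red, green, blue), "range_z" (420x560 float32, mm along the optical axis (not along the pixel's ray), 0 where there is no reading), "vertical_fov" (degrees; the focal length in pixels is half the picture's height over the tangent of half this angle, whatever the lens; pixels are square), "cx", "cy" (the principal point, pixels), "R" (3x3) and "t" (3): a world point X has camera coordinates R X + t. Camera axes: x right, y down, z forward; pixel columns grow to the right and rows downward; lengths in mm; the calibration is good to about 2 mm. The wrist camera is an equidistant fisheye: a pixel r from the principal point sees the ray r / f radians off the axis. A picture is of the moment at which its call begins.
- arm.hand_in(): hands the job in; it is judged then, once.
Trained networks look in a picture, given as the dict that the camera call returned (one of the last four; its "shot" number tells which), for a name from the list of things; names that differ only in an ending like _2 or _b are one class to them, and where a whole thing is asked for, a point or a joint stands for the part that bears it (a point fixed in the world has none). Each returns a list of dicts, best first, with "confidence" (0 to 1); they miss things now and then, are a little off and sometimes report something else, mostly with a low value. They report only what shows in the picture. A call takes as long as a camera call.
- spot_in(picture, target): "position" ([column, row] in pixels, amid what is visible of it).
- spot_point(picture, target): "position" ([column, row] in pixels: a listed point, or the origin of a listed thing).
The state is a dict: "time": time; "joints": joint angles; "dq": joint speeds; "joint_efforts": joint torques, N m; "ee_pos": TCP position; "orientation": TCP orientation; "wrist_force": force on the tool from outside, world axes, zero at the start; "moment": the same for the moment, N m; "width": finger opening in mm; "grip_force": force on a finger pad.
Only numpy, scipy, OpenCV 4.12 (cv2) and the standard library are available. Lean on these libraries where they do the work, as an engineer would, in place of code of your own. Each camera call takes 0.05 s, during which the arm holds its last target. There are 200 camera calls.

TASK

Take the blood tube from its low rest and push it down, centred, into the fork clip at the front of the viewing stand, past the sprung jaw, until it sits fully home with the jaw closed over it, and let go of it. Then lift the stand's hinged mirror by its bar until it is in line with the pointer arm beside it, and finish holding it there: the mirror falls shut if released, so do not let go at the end. Do not move the pointer, and leave the other things on the bench where they are.

Things in the scene. Friction and masses are not known exactly. Their poses are not given: they have to be found in the camera images.
- tube: Capped blood tube, 107 mm long, lying level on the rest. Origin at its rounded closed end, z axis along the tube towards the cap. It handles as a plain rod 20.6 mm in diameter from 0 to 98 mm along z (the lower body looks slimmer, 16 mm); from 99 to 107 mm there is a stem 8 mm thick. 16 g. Either end may point either way in the clip.
- tube_mid (a point): Point on the tube's axis 49 mm from the closed end, midway along its 98 mm rod: the place to grasp it (axes as the tube).
- rest: Fixed low rest on which the tube lies at the start: white plate 60 x 100 mm, 8 mm thick, with two V saddles 60 mm apart. Origin at the centre of its underside; the tube lies along its y axis with its axis 34 mm above the bench. The saddles are 9 mm wide, 33 mm high and 32 mm across; the 51 mm between them is free for fingers down to the plate.
- stand: Fixed viewing stand: grey base plate 190 x 180 mm, 12 mm thick, with the fork clip along its front (-x) edge, the mirror behind it and the quadrant with the pointer on its left (+y) side. Origin on the underside; the plate reaches from 117 mm in front of it (-x) to 73 mm behind it, and from -86 to 94 mm along y; x points from the clip to the mirror, z up.
- seat (a point): Where tube_mid is when the tube is home (axes as the stand; the tube lies along y): 75 mm in front of the stand's origin, 52 mm above the bench. Two forks stand 30 mm to either side along y: 9 mm wide, 25 mm between prongs, mouth flared, top 27 mm above the seat. Between them it is clear down to the plate, 40 mm below, but for the jaw's 6 mm axle (its top 29 mm below, 6 mm behind the seat).
- jaw (a joint): Sprung jaw of the clip, rad: 0 closed, grows as it swings away to the mirror side (+x), at most 0.5. One part with two 8 mm round noses, 39 mm to either side of the seat along y, outside the forks; closed, they stand 10.5 mm behind (+x) and 11 mm above the seat and overhang the tube. The descending tube pushes them aside by itself, with some 3 to 6 N in all, and they spring back over it; the tube meets them about 21 mm above its seat.
- mirror (a joint): Mirror flap, rad: 0 lying flat (away from the robot), grows as its far edge is lifted, at most 1.4. White panel 72 x 108 mm, 6 mm thick, 0.25 kg, no friction: it falls shut when released. Its hinge runs along the stand's y axis, 15 mm in front of the stand's origin (-x) and 52 mm above the bench.
- bar (a point): Middle of the mirror's handle bar: round steel bar 10 mm in diameter along the stand's y, 84 mm long, on two struts at its ends (74 mm free between them), 120 mm from the hinge axis and 42 mm beyond the panel's far edge. It may turn between the fingers. The x axis points from the hinge to the bar, along the panel.
- pointer (a joint): Pointer arm, rad: the angle to which the mirror is to be set, on the same scale as the mirror's joint. It turns stiffly on the mirror's hinge line. It differs from start to start (about 0.45 to 0.95).
- pointer_tip (a point): Tip of the pointer arm: thin dark arm 88 mm long, 70 mm to the left (+y) of the mirror's middle, beside its edge, with a black clamp at the end on a steel quadrant with ticks every 9 degrees. The x axis points from the hinge to the tip: mirror and pointer are in line when this axis and the bar's x axis are parallel.
- timer: Bench timer, 51 x 64 x 57 mm, front left; to be left alone. Origin at the centre of its underside.
- slide_box: Slide box, 76 x 101 x 31 mm, behind on the left; to be left alone. Origin at the centre of its underside.
- citrate_bottle: Small reagent bottle, 40 mm in diameter, 75 mm high, to the right of the tube; to be left alone. Origin at the centre of its underside.
- pen: Pen, 145 mm long, 11 mm wide, to the left of the stand; to be left alone. Origin at the centre of its underside.

How it is judged (in metres and radians):
On the way, in this order (a step that is already met when the one before it is completed fails the run):
1. the tube is home in the fork clip, the jaw closed over it, and let go (x of tube_mid in the frame of seat between -0.004 and 0.004 m and y of tube_mid in the frame of seat between -0.012 and 0.012 m and z of tube_mid in the frame of seat between -0.004 and 0.004 m and angle between the z axis of tube and the y axis of seat, either way round below 0.08 rad and value of joint jaw below 0.03 rad and contact force between tube and the fingers below 0.1 N and contact force between tube and the arm below 0.1 N), for 0.2 s.
2. the mirror is held in line with the pointer by the fingers (x of tube_mid in the frame of seat between -0.004 and 0.004 m and y of tube_mid in the frame of seat between -0.012 and 0.012 m and z of tube_mid in the frame of seat between -0.004 and 0.004 m and angle between the z axis of tube and the y axis of seat, either way round below 0.08 rad and value of joint jaw below 0.03 rad and angle between the x axis of bar and the x axis of pointer_tip, either way round below 0.09 rad and value of joint mirror above 0.3 rad and contact force between mirror and the fingers above 0.3 N), for 0.3 s.
At the end, for the whole second after the job is handed in: Tube home in the clip (middle within 4 mm of the seat across and in height, 12 mm along it; axis within 0.08 rad), jaw below 0.03 rad, tube not touched; mirror within 0.09 rad (5 degrees) of the pointer, still, and carried by the fingers (over 0.3 N) (all of step 2 and contact force between tube and the fingers below 0.1 N and contact force between tube and the arm below 0.1 N and velocity of joint mirror between -0.1 and 0.1 rad/s); the arm keeps its last pose, push and grip.
It fails at once if the pointer was moved (distance of pointer_tip from where it was at the start of the episode above 0.006 m).
It fails at once if a bystander was moved by more than 20 mm (distance of any of timer, slide_box, citrate_bottle, pen from where it was at the start of the episode above 0.02 m).
It also fails if it takes over 54 s, if anything falls off the work surface, if the arm or the gripper's body presses on something with over 40 N, if the wrist force passes 120 N, or if a joint passes its speed limit or range.

## Working session

There is one attempt and no reset: what is moved stays moved. The work goes in short steps, Python scripts to look and compute and a tool call to move; the robot and the scene stay as the last step left them, time stands still between calls to the robot, and variables do not carry over. Pictures are saved under pics/ and viewed, at most 10 in all, crops included, and the job is handed in when it is done.

Besides the shell and the picture viewer there is one more tool, called after "Emit:" by a JSON object that holds its "method" and its "body". send_rows: Moves the arm, as the interface text tells. Its arguments: {"type":"object","properties":{"deltas":{"type":"array","items":{"type":"array","items":{"type":"number"}}},"squeeze":{"type":"number"}},"required":["deltas"]}

```bash
mkdir -p pics; cat > h.py <<'E'
import numpy as np, cv2, math
from station import observe, camera, arm, spot_in, spot_point
def ray(p,uv,fish=False):
    f=210/math.tan(math.radians(p["vertical_fov"])/2)
    d=np.array([uv[0]-p["cx"],uv[1]-p["cy"]])
    if fish:
        r=np.hypot(*d); a=r/f; c=np.array([*(d/max(r,1e-9)*math.sin(a)),math.cos(a)])
    else: c=np.array([d[0]/f,d[1]/f,1.])
    R=np.array(p["R"]);t=np.array(p["t"])
    return -R.T@t, R.T@c, c
def at_z(p,uv,z,fish=False):
    o,d,_=ray(p,uv,fish); return o+d*(z-o[2])/d[2]
def by_depth(p,uv,fish=False):
    o,d,c=ray(p,uv,fish); z=p["range_z"][int(round(uv[1])),int(round(uv[0]))]; return o+d*z/c[2]
def tri(rs):
    A=np.zeros((3,3));b=np.zeros(3)
    for o,d in rs:
        d=d/np.linalg.norm(d);M=np.eye(3)-np.outer(d,d);A+=M;b+=M@o
    return np.linalg.solve(A,b)
def save(p,n): cv2.imwrite("pics/"+n,cv2.cvtColor(np.asarray(p["image"]),cv2.COLOR_RGB2BGR))
E
cat > a.py <<'E'
from h import *
np.set_printoptions(precision=1,suppress=True)
P={n:camera(n) for n in("scene","top")}
for n,p in P.items(): save(p,n+"1.png"); print(n,p["vertical_fov"],-np.array(p["R"]).T@p["t"])
for k in["tube","tube_mid","rest","stand","seat","bar","pointer_tip","timer","slide_box","citrate_bottle","pen"]:
    rs=[]
    for n,p in P.items():
        q=spot_point(p,k)
        if q:
            uv=q[0]["position"];rs.append(ray(p,uv)[:2]);print(k,n,np.array(uv),round(q[0]["confidence"],2),by_depth(p,uv))
    if len(rs)==2: print("   tri",tri(rs))
s=observe();print(s["ee_pos"],s["orientation"],s["width"],s["time"])
E
python3 a.py
```

```text
scene 47.66094179361123 [-240.7 -881.7  874.9]
top 52.4275154073527 [ 410.6  -29.3 1167.7]
tube scene [274.8 269.7] 0.75 [ 415.3 -218.5   42.3]
tube top [350.5 263.9] 0.72 [ 420.3 -217.     9.7]
   tri [ 420.3 -213.    35.6]
tube_mid scene [282.6 279.2] 0.7 [ 404.9 -257.1   40.9]
tube_mid top [365.3 271.6] 0.69 [ 400.2 -256.1   12.3]
   tri [ 403.3 -253.4   38.8]
rest scene [283.3 287.9] 0.8 [ 405.6 -259.2   11.6]
rest top [366.4 267. ] 0.75 [ 412.4 -253.8   39.9]
   tri [ 410.4 -258.3    8.3]
stand scene [230.8 220.1] 0.88 [502.5  62.6  14.2]
stand top [235.6 224.3] 0.72 [519.3  90.3  56.3]
   tri [527.7  97.2 -16.5]
seat scene [212.4 211.4] 0.74 [494.2 143.3  11.5]
seat top [230.4 248.2] 0.59 [458.3 106.   23.7]
   tri [459.8 101.   48.9]
bar scene [259.1 194.7] 0.93 [676.3 119.7   2.5]
bar top [244.4 185.2] 0.67 [622.9  69.6  59.5]
   tri [627.   69.2  47.5]
pointer_tip scene [231.6 176.3] 0.52 [583.3 145.6 102.9]
pointer_tip top [350.2 264.5] 0.64 [ 418.7 -216.2    9.5]
   tri [ 389.8 -147.8  312.4]
timer scene [158.9 203.9] 0.66 [384.1 276.   29.8]
timer top [161.7 270.7] 0.68 [397.3 275.6  60.8]
   tri [394.4 289.   18.6]
slide_box scene [233.6 172.7] 0.78 [601.7 157.2 103.8]
citrate_bottle scene [341.3 322.8] 0.7 [ 405.  -448.3   29.5]
citrate_bottle top [433.6 264.2] 0.86 [ 421.5 -425.4   55.9]
   tri [ 420.6 -440.    11.3]
pen scene [195.1 187.1] 0.49 [555.  316.9  -0.2]
pen top [153.1 209.8] 0.66 [561.1 321.7   8.5]
   tri [562.6 327.1  -8. ]
[186.9 700.5 231.3] [-3.1  0.   2.9] 85.64018075103802 1.2
```

View pics/scene1.png

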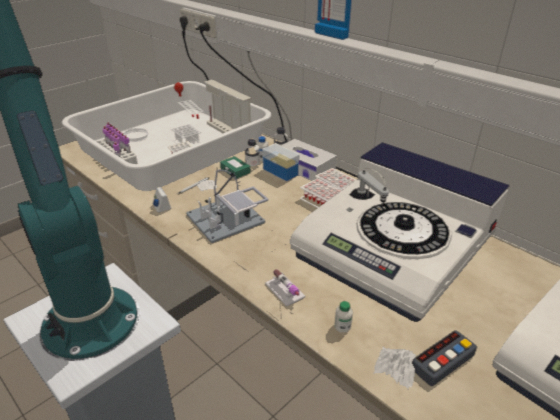

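View pics/top1.png

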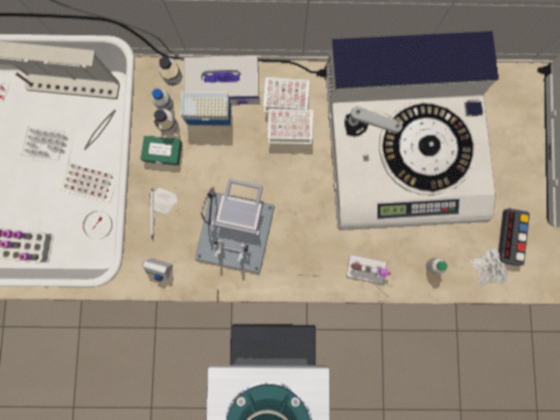

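The scene view shows the rest and tube at about (285,285) and the stand at (225,215). In the top view the tube is at (369,270) and the stand at (235,230), with the stand yawed about -10°. I'll look at the stand from above on the way over.

Emit:
{"method": "send_rows", "body": {"deltas": [[0.33, -0.31, 0.15, 0, 0, -0.25, -1], [0.33, -0.31, 0.15, 0, 0, -0.25, -1], [0.33, -0.31, 0.15, 0, 0, -0.25, -1], [0.33, -0.31, 0.15, 0, 0, -0.25, -1], [0.33, -0.31, 0.15, 0, 0, -0.25, -1], [0.33, -0.31, 0.15, 0, 0, -0.25, -1], [0.33, -0.31, 0.15, 0, 0, -0.25, -1]]}}

```text
time: 2.08
ee_pos: [457.0, 447.3, 354.0]
orientation: [3.136, 0.002, 2.085]
wrist_force: [0.3, 0.2, -0.7]
width: 85.1
grip_force: 0.0
```

Emit:
{"method": "send_rows", "body": {"deltas": [[0.03, -0.44, 0, 0, 0, -0.23, -1], [0.03, -0.44, 0, 0, 0, -0.23, -1], [0.03, -0.44, 0, 0, 0, -0.23, -1], [0.03, -0.44, 0, 0, 0, -0.23, -1], [0.03, -0.44, 0, 0, 0, -0.23, -1], [0.03, -0.44, 0, 0, 0, -0.23, -1], [0.03, -0.44, 0, 0, 0, -0.23, -1]]}}

```text
time: 2.95
ee_pos: [474.6, 97.4, 351.5]
orientation: [-3.142, -0.0, 1.367]
wrist_force: [0.4, 0.7, 0.3]
width: 85.4
grip_force: 0.0
```

```bash
cat > w.py <<'E'
from h import *
import sys
np.set_printoptions(precision=1,suppress=True)
p=camera("wrist"); save(p,sys.argv[1]+".png")
s=observe();print(s["ee_pos"],np.round(s["orientation"],3),np.round(s["joints"],2),s["width"],s["time"],"cam",-np.array(p["R"]).T@p["t"],p["vertical_fov"])
for a in sys.argv[2:]:
    k,z=a.split(":")
    for q in spot_point(p,k)[:2]:
        uv=q["position"];print(k,np.array(uv),round(q["confidence"],2),"z-plane",at_z(p,uv,float(z),True),"depth",by_depth(p,uv,True))
E
python3 w.py w1 stand:0 seat:52 bar:52 pointer_tip:95
```

```text
[474.7 100.  351.4] [-3.1 -0.   1.4] [-0.8  0.2  0.6  2.  -0.1  1.  -0.4] 85.67858868938006 3.0 cam [487.7 162.7 495.3] 65.70646984690485
stand [314.6 171.2] 0.87 z-plane [526.2  87.7   0. ] depth [521.8  96.4  57.3]
seat [261.2 176. ] 0.59 z-plane [448.8 103.8  52. ] depth [445.3  98.5  12.3]
bar [388.6 174.8] 0.74 z-plane [626.5  70.8  52. ] depth [625.8  71.3  54.5]
bar [368.5 127.6] 0.5 z-plane [607.8 141.7  52. ] depth [621.6 139.3   1.2]
pointer_tip [407.   18.1] 0.25 z-plane [679.8 280.8  95. ] depth [710.4 299.6  31.2]
```

View pics/w1.png

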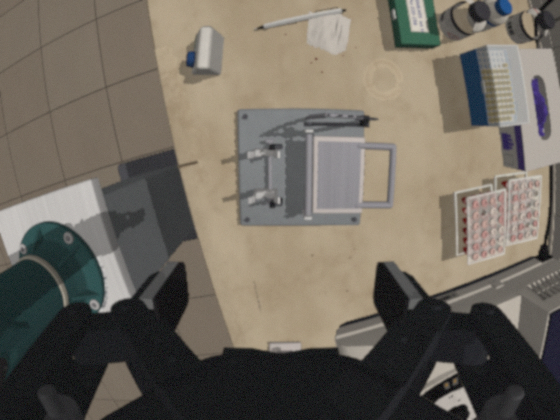

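Emit:
{"method": "send_rows", "body": {"deltas": [[-0.08, -0.42, -0.1, 0, 0, 0, -1], [-0.08, -0.42, -0.1, 0, 0, 0, -1], [-0.08, -0.42, -0.1, 0, 0, 0, -1], [-0.08, -0.42, -0.1, 0, 0, 0, -1], [-0.08, -0.42, -0.1, 0, 0, 0, -1], [-0.08, -0.42, -0.1, 0, 0, 0, -1], [-0.08, -0.42, -0.1, 0, 0, 0, -1]]}}

```text
time: 4.08
ee_pos: [410.4, -237.7, 270.9]
orientation: [-3.141, 0.002, 1.368]
wrist_force: [-0.2, 0.8, -0.3]
width: 85.8
grip_force: 0.0
```

```bash
python3 w.py w2 tube:34 tube_mid:34 rest:0
```

```text
[ 411.1 -235.7  270.9] [-3.1  0.   1.4] [-0.2  0.3  0.8  2.1 -0.3  0.8  0.5] 85.41282612619452 4.125 cam [ 423.6 -172.1  414.6] 65.70646984690485
tube [280.3 162.6] 0.82 z-plane [ 415.  -212.3   34. ] depth [ 415.1 -212.1   36.5]
tube_mid [283.4 200.6] 0.8 z-plane [ 409.5 -257.9   34. ] depth [ 409.8 -256.1   42.3]
rest [282.3 194.3] 0.98 z-plane [ 408.5 -257.1    0. ] depth [ 410.1 -248.    44.3]
rest [280.2 162.1] 0.29 z-plane [ 414.3 -215.3    0. ] depth [ 414.5 -214.2   10.4]
```

View pics/w2.png

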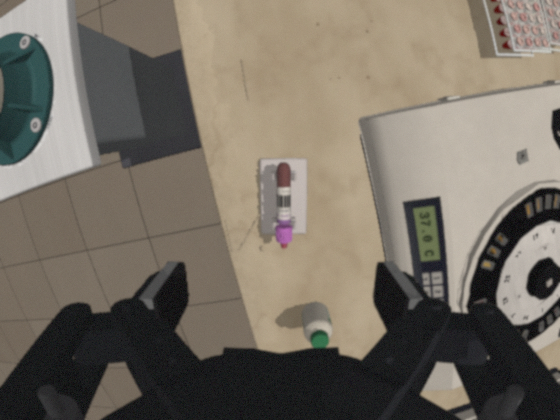

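The tube runs from (283,163) to (285,247) in w2 and lies almost vertical in the image. In w1 the stand plate spans (239..363, 109..226), the clip noses are at about (270,152) and (270,198), the bar is at (392,175) and the pointer clamp at about (368,121).

```bash
cat > b.py <<'E'
from h import *
np.set_printoptions(precision=1,suppress=True)
p=camera("wrist")
H,W=420,560
v,u=np.mgrid[130:262,235:335]
pts=np.array([by_depth(p,(a,b),True) for a,b in zip(u.ravel(),v.ravel())])
for lo,hi in((5,14),(36,50)):
    m=(pts[:,2]>lo)&(pts[:,2]<hi)&(np.abs(pts[:,1]+255)<75); q=pts[m][:,:2].astype(np.float32)
    r=cv2.minAreaRect(q); print(lo,len(q),r[0],r[1],r[2])
    if lo==36: c,e,_=cv2.PCACompute2(q,None)[:3] if True else 0; print(c,np.degrees(np.arctan2(e[0][1],e[0][0])),pts[m][:,2].max())
for uv in((283.5,163),(283.5,200.6),(285,240)): print(at_z(p,uv,34,True))
E
python3 b.py
```

```text
5 2287 (401.90283203125, -256.71051025390625) (98.26384735107422, 75.51708984375) 78.56343841552734
36 1111 (407.226806640625, -263.77020263671875) (105.79927062988281, 19.53263282775879) 80.0749740600586
[[ 408.9 -260.7]] 78.85236 46.44181247876867
[ 420.3 -209.    34. ]
[ 411.6 -253.5   34. ]
[ 403.9 -303.1   34. ]
```

Emit:
{"method": "send_rows", "body": {"deltas": [[-0.003, -0.028, -0.07, 0, 0, 0.008, -1], [-0.003, -0.028, -0.14, 0, 0, 0.008, -1], [-0.003, -0.028, -0.21, 0, 0, 0.008, -1], [-0.003, -0.028, -0.27, 0, 0, 0.008, -0.6], [-0.003, -0.028, -0.3, 0, 0, 0.008, -0.4], [-0.003, -0.028, -0.319, 0, 0, 0.008, -0.2], [-0.003, -0.028, -0.319, 0, 0, 0.008, -0.2]], "squeeze": 40}}

```text
time: 5.2
ee_pos: [409.1, -256.5, 15.4]
orientation: [-3.141, -0.002, 1.4]
wrist_force: [-0.6, -0.7, 0.3]
width: 50.9
grip_force: 0.0
```

```bash
python3 w.py w3 tube_mid:34
```

```text
[ 409.3 -257.    16.1] [ 3.1 -0.   1.4] [ 0.3  0.7  0.3  2.3 -0.8  0.2  1. ] 51.090368908560194 5.25 cam [ 420.2 -191.   159.3] 65.70646984690485
tube_mid [281.3 297. ] 0.78 z-plane [ 408.4 -261.4   34. ] depth [ 409.2 -256.3   43.1]
```

View pics/w3.png

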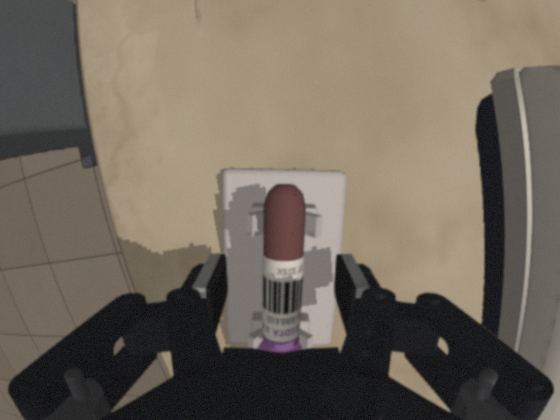

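The open fingers straddle the tube between the saddles, with the tube's middle at about (281,297). I'll close and lift.

Emit:
{"method": "send_rows", "body": {"deltas": [[0, 0, 0, 0, 0, 0, 1], [0, 0, 0, 0, 0, 0, 1], [0, 0, 0, 0, 0, 0, 1], [0, 0, 0, 0, 0, 0, 1], [0, 0, 0.05, 0, 0, 0, 1], [0, 0, 0.12, 0, 0, 0, 1], [0, 0, 0.19, 0, 0, 0, 1], [0, 0, 0.23, 0, 0, 0, 1]], "squeeze": 40}}

```text
time: 6.3
ee_pos: [408.8, -258.3, 202.6]
orientation: [3.139, 0.001, 1.398]
wrist_force: [0.3, 0.2, -1.7]
width: 19.1
grip_force: 39.1
```

Emit:
{"method": "send_rows", "body": {"deltas": [[0.02, 0.07, 0.02, 0, 0, 0, 1], [0.04, 0.14, 0.02, 0, 0, 0, 1], [0.055, 0.21, 0.02, 0, 0, 0, 1], [0.055, 0.28, 0.02, 0, 0, 0, 1], [0.055, 0.34, 0.02, 0, 0, 0, 1], [0.055, 0.37, 0.02, 0, 0, 0, 1], [0.055, 0.37, 0.02, 0, 0, 0, 1]]}}

```text
time: 7.18
ee_pos: [452.0, 40.1, 215.9]
orientation: [-3.141, -0.0, 1.403]
wrist_force: [0.2, -1.0, 0.5]
width: 19.6
grip_force: 39.1
```

```bash
cat > c.py <<'E'
from h import *
np.set_printoptions(precision=1,suppress=True)
p=camera("wrist"); save(p,"w4.png"); t=camera("top")
s=observe();print(s["ee_pos"],np.round(s["orientation"],3),s["width"],s["time"])
for k,z in(("stand",0),("seat",52),("bar",52),("pointer_tip",95),("tube_mid",0)):
    q=spot_point(p,k)
    if q: uv=q[0]["position"];print(k,np.array(uv),round(q[0]["confidence"],2),at_z(p,uv,z,True),by_depth(p,uv,True))
    q2=spot_point(t,k)
    if q and q2: print("  top",q2[0]["position"],round(q2[0]["confidence"],2),"tri",tri([ray(p,uv,True)[:2],ray(t,q2[0]["position"])[:2]]))
v,u=np.mgrid[0:300:2,60:540:2]
pts=np.array([by_depth(p,(a,b),True) for a,b in zip(u.ravel(),v.ravel())])
m=(pts[:,2]>7)&(pts[:,2]<18)&(np.abs(pts[:,0]-515)<130)&(np.abs(pts[:,1]-90)<130)
lab=np.zeros(v.shape,np.uint8);lab.ravel()[m]=1
n,L,st,_=cv2.connectedComponentsWithStats(lab);b=1+np.argmax(st[1:,4])
q=pts[(L==b).ravel()];r=cv2.minAreaRect(q[:,:2].astype(np.float32));print(r,np.median(q[:,2]))
np.save("pts.npy",pts)
E
python3 c.py
```

```text
[452.2  37.4 216.1] [-3.1  0.   1.4] 19.384620216220963 7.275
stand [341.4 136.5] 0.81 [528.1  86.4   0. ] [518.1  89.4  55.4]
  top [235.9, 222.0] 0.62 tri [524.   90.   39.6]
seat [271.9 131.6] 0.56 [454.5 104.   52. ] [453.4 103.8  13.3]
  top [236.5, 225.6] 0.58 tri [478.2  85.6 265. ]
bar [446.5 145. ] 0.71 [629.6  67.7  52. ] [626.7  68.4  57.4]
  top [242.0, 185.9] 0.63 tri [616.3  72.5  78.6]
pointer_tip [428.2  60.5] 0.65 [599.1 148.9  95. ] [591.1 146.4 110.6]
  top [211.0, 196.3] 0.52 tri [580.2 143.6 132. ]
tube_mid [278.  290.5] 0.78 [427.1 -87.    0. ] [451.3  43.6 243.6]
  top [368.1, 267.9] 0.72 tri [ 393.2 -363.9 -506.3]
((506.0040588378906, 98.0120620727539), (181.05108642578125, 190.6694793701172), 78.52226257324219) 13.213119203421854
```

View pics/w4.png

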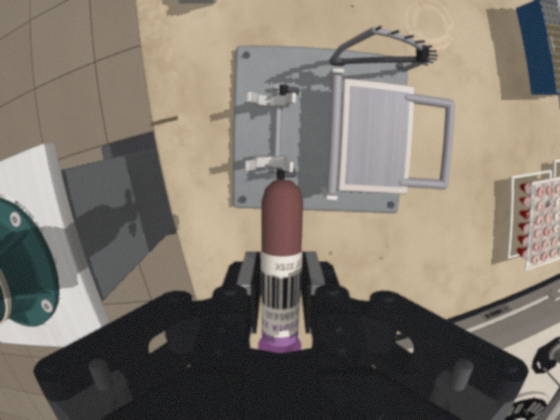

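The tube is held straight along the fingers. The forks are at about (270,97) and (270,162), and the mirror lies flat with its bar at (446,145). Next I'll check the fork prongs in the depth points.

```bash
python3 - <<'E'
import numpy as np
np.set_printoptions(precision=1,suppress=True,linewidth=150)
P=np.load("pts.npy");a=np.radians(-11.5);ex=np.array([np.cos(a),np.sin(a)]);ey=np.array([-ex[1],ex[0]])
d=P[:,:2]-[453.5,104.5];X=d@ex;Y=d@ey
m=(abs(X)<40)&(abs(Y)<55)&(P[:,2]>55)&(P[:,2]<100)
q=np.c_[X,Y,P[:,2]][m];print(q[np.argsort(q[:,1])])
m=(P[:,2]>45)&(P[:,2]<70)&(X>150)&(X<220)&(abs(Y)<30); print("bar",X[m].mean(),X[m].min(),X[m].max(),P[m,2].max(),len(X[m]))
m=(P[:,2]>40)&(Y>55)&(Y<90)&(X>50)&(X<180); q=np.c_[X,Y,P[:,2]][m];print("ptr",q[np.argsort(q[:,0])][::3])
E
```

```text
[[  6.3 -42.5  64.7]
 [  8.2 -42.   67.5]
 [ 13.6 -42.   66.4]
 [ 10.  -41.9  67.6]
 [ 11.8 -41.9  67.5]
 [  6.3 -40.5  65.6]
 [ 19.1 -40.4  63.7]
 [ 21.  -40.3  63.5]
 [ 22.8 -40.3  63.5]
 [  9.9 -40.2  66.5]
 [ 17.3 -40.2  65.1]
 [ 11.8 -40.1  67. ]
 [  8.1 -40.1  68.1]
 [ 15.4 -40.1  66.5]
 [ 13.6 -40.   67.1]
 [  6.2 -38.8  64.5]
 [ 24.7 -38.6  61.2]
 [ 22.8 -38.6  61.7]
 [ 20.9 -38.4  64. ]
 [ 15.4 -38.4  65.5]
 [ 17.2 -38.3  65.4]
 [ 13.5 -38.3  66.3]
 [  8.1 -38.2  68.3]
 [ 19.  -38.2  65.9]
 [  9.9 -38.   69. ]
 [ 11.7 -38.   69.1]
 [ 17.2 -36.7  63.4]
 [ 22.7 -36.7  62. ]
 [ 20.9 -36.7  62.6]
 [ 19.  -36.7  63.5]
 [ 15.3 -36.6  65. ]
 [  8.  -36.5  67.1]
 [ 11.6 -36.4  67.1]
 [ 13.4 -36.4  66.9]
 [  9.8 -36.4  67.8]
 [  7.9 -35.1  64.1]
 [  9.8 -34.9  64.9]
 [ 11.6 -34.9  65.1]
 [ 13.3 -34.   71.4]
 [-18.  -33.8  79.7]
 [-19.7 -33.8  80.4]
 [ 15.  -33.6  74. ]
 [ 16.7 -33.1  77.3]
 [-13.5 -33.   71.4]
 [ 18.4 -32.7  79.8]
 [-15.  -32.6  74.5]
 [ 20.1 -32.6  80.5]
 [-16.7 -32.5  76.1]
 [-21.7 -32.3  78.4]
 [-19.9 -32.2  79. ]
 [-18.2 -32.1  78.9]
 [ 13.2 -32.1  72. ]
 [ 15.  
[... 5365 characters left out ...]
128.4]
 [115.4  67.7  97.6]
 [116.3  68.4 104.1]
 [117.   72.4 102.4]
 [117.4  73.5 105.9]
 [117.6  68.3 105.4]
 [117.9  72.9 108.9]
 [118.3  69.7 107.9]
 [118.7  71.7 107. ]
 [119.2  67.5 101.8]
 [119.4  76.5 109.7]
 [120.2  77.9 112. ]
 [120.7  71.3 110.7]
 [121.   76.7 110.1]
 [121.4  68.1 100.8]
 [122.   78.2 112. ]
 [122.7  70.  110.4]
 [123.   78.9 117.5]
 [124.   68.  103.6]
 [124.4  79.  110.7]
 [124.5  67.5 106.5]
 [126.   67.7 107.2]
 [126.2  75.8 110.7]
 [126.4  70.6 110.4]
 [130.5  79.4 105.7]
 [133.3  77.7 107.8]
 [138.4  77.6  51.6]
 [139.1  79.3  96. ]
 [139.8  77.1  43.1]
 [141.   77.7  96.2]
 [141.5  76.7  59.6]
 [146.1  79.5  81.8]
 [148.   78.1  69.1]
 [151.3  79.5  52.8]]
```

```bash
python3 - <<'E'
from h import *
np.set_printoptions(precision=2,suppress=True)
p=camera("wrist");s=observe();e=np.array(s["ee_pos"]);print(e,np.round(s["orientation"],4),s["time"])
o=s["orientation"][2]-np.pi/2;ex=np.array([np.cos(o),np.sin(o)]);ey=np.array([-ex[1],ex[0]])
v,u=np.mgrid[165:290,240:325]
P=np.array([by_depth(p,(a,b),True) for a,b in zip(u.ravel(),v.ravel())])
d=P[:,:2]-e[:2];X=d@ex;Y=d@ey
for lo in range(-10,60,5):
    m=(P[:,2]>228)&(Y>lo)&(Y<lo+5)&(abs(X)<15)
    if m.sum()>5: print(lo+2.5,m.sum(),X[m].min(),X[m].max(),(X[m].min()+X[m].max())/2,P[m,2].max())
E
```

```text
[452.56  37.91 216.1 ] [-3.14  0.    1.4 ] 7.825
-2.5 15 -10.087069454656355 9.618210941362262 -0.23442925664704628 236.14959200109564
2.5 279 -10.101579000355155 9.582118266583882 -0.2597303668856368 244.88259476822557
7.5 561 -12.641800507909776 12.004051924194846 -0.3188742918574654 255.19700045724625
12.5 1367 -14.996169179753554 14.99414093814208 -0.001014120805737484 260.76361584006565
17.5 499 -8.326430342399691 8.190528661097682 -0.06795084065100454 243.91666651547905
22.5 482 -8.241262271102928 8.1129773054518 -0.0641424828255639 243.80593920655502
27.5 509 -8.178021886327464 8.481937942333918 0.15195802800322689 243.73015196682735
32.5 520 -8.014243946182894 8.302680647690497 0.14421835075380152 243.82578732010023
37.5 557 -7.994109898546268 8.295340070880933 0.1506150861673321 244.13729727045563
42.5 511 -7.111235122109582 7.860886680341255 0.3748257791158367 243.16312494198274
47.5 124 -4.355975761078966 5.01967544576459 0.331849842342812 240.24514067870902
```

Emit:
{"method": "send_rows", "body": {"deltas": [[0.001, 0.05, 0, 0, 0, -0.007, 1], [0.001, 0.083, -0.04, 0, 0, -0.007, 1], [0.001, 0.083, -0.1, 0, 0, -0.007, 1], [0.001, 0.083, -0.145, 0, 0, -0.007, 1], [0.001, 0.083, -0.145, 0, 0, -0.007, 1], [0.001, 0.083, -0.145, 0, 0, -0.007, 1]]}}

```text
time: 8.57
ee_pos: [454.1, 104.2, 100.9]
orientation: [3.14, -0.0, 1.375]
wrist_force: [0.1, 0.4, 0.3]
width: 19.1
grip_force: 39.1
```

```bash
python3 - <<'E'
from h import *
np.set_printoptions(precision=2,suppress=True)
p=camera("wrist");save(p,"w5.png");s=observe();print(np.array(s["ee_pos"]),np.round(s["orientation"],4),s["time"])
ex=np.array([.98,-.199]);ey=np.array([.199,.98])
v,u=np.mgrid[100:420:2,150:420:2]
P=np.array([by_depth(p,(a,b),True) for a,b in zip(u.ravel(),v.ravel())])
d=P[:,:2]-[453.4,104.5];X=d@ex;Y=d@ey
for n,c in(("tube",(P[:,2]>118)&(P[:,2]<132)&(Y>15)&(Y<47)&(abs(X)<12)),("left prong",(abs(X+19)<8)&(abs(Y-31)<4)&(abs(P[:,2]-77)<8)),("right prong",(abs(X-19)<8)&(abs(Y-31)<4)&(abs(P[:,2]-77)<8))):
    if c.sum(): print(n,c.sum(),X[c].min(),X[c].max(),P[c,2].max())
E
```

```text
[454.42 104.4  101.32] [ 3.14 -0.    1.38] 8.625
tube 788 -7.149275324811344 9.028273221846728 129.0625004427455
left prong 69 -20.911003882748542 -12.918420194711933 80.90164026495935
right prong 66 12.158480353202782 20.135445009067297 80.59900646548263
```

View pics/w5.png

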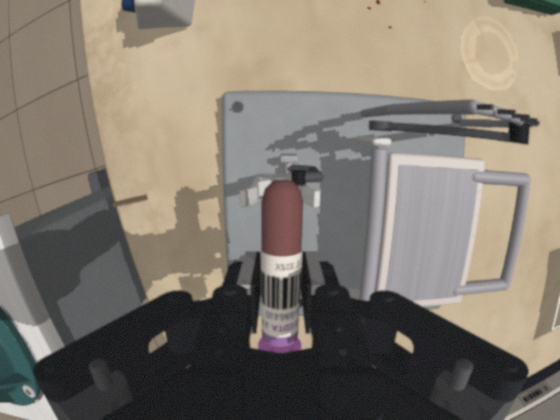

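The tube sits over the fork, with the prongs at (268,190) and (312,195). It is about 1.3 mm too far toward the mirror, so I'll correct that on the way down.

Emit:
{"method": "send_rows", "body": {"deltas": [[-0.0015, 0, -0.02, 0, 0, 0, 1], [-0.0015, 0, -0.035, 0, 0, 0, 1], [-0.0015, 0, -0.05, 0, 0, 0, 1], [-0.0015, 0, -0.062, 0, 0, 0, 1], [-0.0015, 0, -0.072, 0, 0, 0, 1], [-0.0015, 0, -0.08, 0, 0, 0, 1], [-0.0015, 0, -0.087, 0, 0, 0, 1], [-0.0015, 0, -0.087, 0, 0, 0, 1]]}}

```text
time: 9.62
ee_pos: [453.7, 104.8, 32.1]
orientation: [3.139, -0.003, 1.374]
wrist_force: [-2.4, 1.4, 21.8]
width: 19.1
grip_force: 43.5
```

Emit:
{"method": "send_rows", "body": {"deltas": [[0, 0, 0, 0, 0, 0, 0.2], [0, 0, 0, 0, 0, 0, 0.1], [0, 0, 0, 0, 0, 0, 0.0], [0, 0, 0, 0, 0, 0, 0.0]]}}

```text
time: 10.12
ee_pos: [452.1, 104.4, 30.3]
orientation: [-3.141, 0.0, 1.376]
wrist_force: [0.7, -0.5, 0.6]
width: 42.5
grip_force: 0.0
```

```bash
python3 - <<'E'
from h import *
np.set_printoptions(precision=2,suppress=True)
p=camera("wrist");save(p,"w6.png");s=observe();print(np.array(s["ee_pos"]),np.round(s["orientation"],4),s["wrist_force"],s["width"],s["time"])
ex=np.array([.98,-.199]);ey=np.array([.199,.98])
v,u=np.mgrid[100:420:2,150:420:2]
P=np.array([by_depth(p,(a,b),True) for a,b in zip(u.ravel(),v.ravel())])
d=P[:,:2]-[453.4,104.5];X=d@ex;Y=d@ey
for lo in range(0,56,4):
    m=(Y>lo)&(Y<lo+4)&(abs(X)<8)&(P[:,2]>45)&(P[:,2]<90)
    if m.sum(): print(lo,m.sum(),X[m].min(),X[m].max(),np.percentile(P[m,2],90))
m=(abs(abs(Y)-39)<5)&(X>2)&(X<30)&(P[:,2]>58)
q=np.c_[X,Y,P[:,2]][m];print("jaw",q[np.argsort(q[:,0])][::4])
E
```

```text
[452.09 104.42  30.3 ] [-3.14  0.    1.38] [-1.14  0.16 -0.81] 42.61666834037315 10.175
0 82 -7.420571004546921 7.257998579596709 62.19889286139994
4 88 -7.4156515922195405 7.984537617163255 61.77574176077105
8 91 -7.33256368193287 7.886684910424803 61.95107170375256
12 95 -7.293841072530502 7.690088990398498 61.90099761105617
16 103 -7.9844322184468135 7.609546803793425 61.73723684613863
20 98 -7.946985013048399 7.494207485028172 61.47319799424995
24 99 -7.950083742761693 7.418680875279603 61.54166386144012
28 106 -7.99160261804762 7.332684671363229 61.567140277784866
32 111 -7.953317021056068 7.722400429610014 61.82647283644539
36 126 -7.943940719574709 7.714770126935284 65.50195139325132
40 129 -7.260320180051807 7.795734155215247 64.93823628374003
44 79 -6.437487038885284 6.297658151707888 58.89984963054716
jaw [[ 2.34 39.58 61.5 ]
 [ 2.36 42.16 59.92]
 [ 2.38 37.94 60.81]
 [ 2.41 38.45 59.89]
 [ 3.08 38.75 61.07]
 [ 3.1  36.58 61.28]
 [ 3.14 41.17 58.76]
 [ 3.8  39.42 60.8 ]
 [ 3.82 37.27 61.07]
 [ 3.84 39.88 59.61]
 [ 3.88 34.93 60.68]
 [ 4.58 39.85 59.47]
 [ 4.59 42.57 58.27]

[... 1022 characters left out ...]
65.42]
 [14.81 35.02 66.05]
 [15.08 34.51 69.16]
 [15.3  34.73 72.15]
 [15.41 39.21 65.54]
 [15.61 41.59 63.48]
 [15.69 34.66 69.64]
 [16.   34.62 76.12]
 [16.11 41.22 64.98]
 [16.32 37.56 64.69]
 [16.45 42.12 62.56]
 [16.9  34.1  78.58]
 [16.93 34.64 78.22]
 [17.23 34.75 76.51]
 [17.6  34.6  78.11]
 [17.74 38.25 64.56]
 [17.84 34.82 76.72]
 [18.04 36.45 63.25]
 [18.5  38.88 64.12]
 [18.65 37.98 63.48]
 [18.77 36.45 63.25]
 [19.18 40.29 63.95]
 [19.43 37.24 63.42]
 [19.86 39.66 64.32]
 [20.15 42.06 62.12]
 [20.53 34.11 76.65]
 [20.78 40.8  62.97]
 [20.93 41.33 62.07]
 [21.51 40.81 62.97]
 [21.62 37.93 63.22]
 [22.34 37.96 63.29]
 [22.52 41.92 61.35]
 [23.06 40.74 62.59]
 [23.82 40.72 62.5 ]]
```

View pics/w6.png

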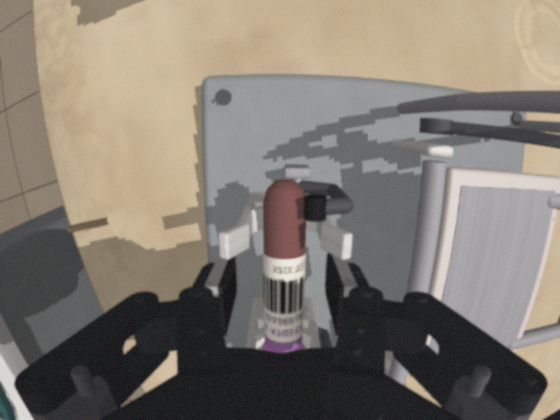

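The tube is home: its axis is at the seat height and the jaw nose, at (320,205), is back over it at its original closed position. Retreat straight up, then go above the bar.

Emit:
{"method": "send_rows", "body": {"deltas": [[0.001, 0, 0.03, 0, 0, 0, 0.0], [0.001, 0, 0.08, 0, 0, 0, 0.0], [0.001, 0, 0.15, 0, 0, 0, 0.0], [0.05, -0.01, 0.18, 0, 0, 0, 0.0], [0.12, -0.024, 0.18, 0, 0, 0, 0.0], [0.19, -0.038, 0.18, 0, 0, 0, 0.0], [0.222, -0.045, 0.16, 0, 0, 0, 0.0], [0.222, -0.045, 0.16, 0, 0, 0, 0.0]]}}

```text
time: 11.18
ee_pos: [630.6, 67.7, 157.2]
orientation: [-3.141, 0.002, 1.375]
wrist_force: [-0.1, -0.5, 0.5]
width: 42.5
grip_force: 0.0
```

```bash
cat > d.py <<'E'
from h import *
import sys
np.set_printoptions(precision=2,suppress=True)
p=camera("wrist");save(p,sys.argv[1]);s=observe();e=np.array(s["ee_pos"]);print(e,np.round(s["orientation"],3),np.array(s["wrist_force"]),s["width"],s["grip_force"],s["time"])
ex=np.array([.98,-.199]);ey=np.array([.199,.98])
v,u=np.mgrid[0:420:2,0:560:2]
P=np.array([by_depth(p,(a,b),True) for a,b in zip(u.ravel(),v.ravel())])
d=P[:,:2]-[453.4,104.5];X=d@ex;Y=d@ey;Z=P[:,2]
print("TCP local",(e[:2]-[453.4,104.5])@ex,(e[:2]-[453.4,104.5])@ey)
m=(abs(Y)<25)&(X>165)&(X<195)&(Z>45)&(Z<70)
if m.any():
    print("bar",m.sum(),X[m].min(),X[m].max(),Z[m].max())
def line(n,m):
    k=m.copy()
    for i in range(6):
        if k.sum()<8: print(n,"few",k.sum());return
        l=cv2.fitLine(np.c_[X,Z][k].astype(np.float32),cv2.DIST_HUBER,0,.01,.01).ravel()
        r=(X-l[2])*-l[1]+(Z-l[3])*l[0]; k=m&(abs(r)<5-.6*i)
    print(n,k.sum(),"angle",np.arctan(l[1]/l[0]),"hinge dist",(60-l[2])*-l[1]+(52-l[3])*l[0],X[k].min(),X[k].max())
line("pointer",(Y>66)&(Y<74)&(X>75)&(X<125)&(Z>62))
line("panel",(abs(Y-30)<22)&(X>70)&(X<130)&(Z>53)&(Z<130))
m=(X>-30)&(X<30)&(abs(Y)<44)&(Z>55)&(Z<85); print("clip pts",m.sum())
E
python3 d.py w7.png
```

```text
[629.05  68.15 157.5 ] [-3.14  0.    1.38] [-0.22  0.28  0.24] 42.96583166996852 0.0 11.225
TCP local 179.37538220828193 -0.6669180699942174
bar 189 175.56167274374837 184.86224244187605 60.25411942271498
pointer 87 angle 0.7145977 hinge dist -2.7162704 75.48035678003666 124.66781530925019
panel 966 angle 0.0020868876 hinge dist -4.6539927 70.05595494797062 129.97046495391373
clip pts 552
```

View pics/w7.png

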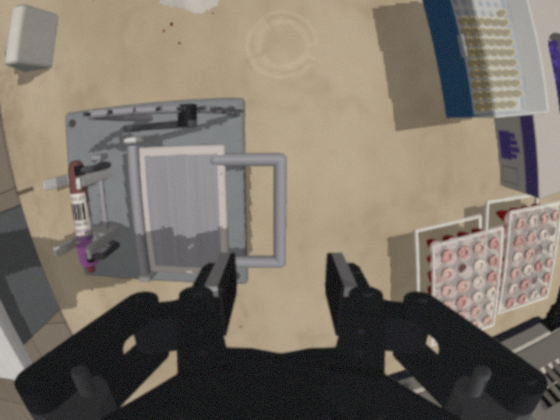

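The bar is at column 280, centred between the open fingers, and the tube rests in the clip at (80,215) under the jaw. The pointer measures about 0.715 rad. I'll descend and grasp the bar.

Emit:
{"method": "send_rows", "body": {"deltas": [[0.001, 0, -0.05, 0, 0, 0, 0.0], [0.001, 0, -0.1, 0, 0, 0, 0.0], [0.001, 0, -0.14, 0, 0, 0, 0.0], [0.001, 0, -0.156, 0, 0, 0, 0.0], [0.001, 0, -0.156, 0, 0, 0, 1], [0.001, 0, -0.156, 0, 0, 0, 1], [0.001, 0, -0.156, 0, 0, 0, 1], [0.001, 0, -0.156, 0, 0, 0, 1]], "squeeze": 30}}

```text
time: 12.22
ee_pos: [630.0, 68.7, 34.9]
orientation: [-3.141, -0.001, 1.376]
wrist_force: [-4.7, 1.2, 6.4]
width: 8.8
grip_force: 29.7
```

Emit:
{"method": "send_rows", "body": {"deltas": [[-0.001, 0.0002, 0.018, 0, 0, 0, 1], [-0.0042, 0.0009, 0.0356, 0, 0, 0, 1], [-0.0094, 0.0019, 0.053, 0, 0, 0, 1], [-0.0166, 0.0034, 0.0693, 0, 0, 0, 1], [-0.0257, 0.0052, 0.0847, 0, 0, 0, 1], [-0.036, 0.0073, 0.0984, 0, 0, 0, 1], [-0.036, 0.0073, 0.0984, 0, 0, 0, 1], [-0.036, 0.0073, 0.0984, 0, 0, 0, 1]]}}

```text
time: 13.22
ee_pos: [603.9, 74.0, 113.4]
orientation: [3.137, -0.0, 1.376]
wrist_force: [4.9, -0.1, 1.1]
width: 8.6
grip_force: 29.5
```

```bash
python3 d.py w8.png
```

```text
[604.04  74.01 113.19] [ 3.14 -0.    1.38] [ 4.8  -0.34  1.55] 8.595406005634112 29.553262889385223 13.275
TCP local 153.69296462480176 0.09374448068286867
pointer 172 angle 0.71215826 hinge dist -2.7673798 75.00806966165248 124.90199087510616
panel 1312 angle 0.6763444 hinge dist -4.6660385 70.03928018328473 129.79616592448977
clip pts 787
```

View pics/w8.png

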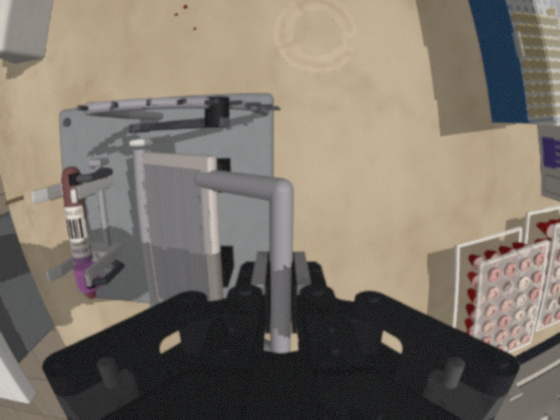

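The mirror is up at 0.676 rad by depth against the pointer's 0.712, and the tube is still in the clip at (75,230). One small trim.

Emit:
{"method": "send_rows", "body": {"deltas": [[-0.0015, 0.0003, 0.0025, 0, 0, 0, 1], [-0.002, 0.0004, 0.0045, 0, 0, 0, 1], [-0.002, 0.0004, 0.0045, 0, 0, 0, 1], [-0.002, 0.0004, 0.0045, 0, 0, 0, 1], [-0.002, 0.0004, 0.0045, 0, 0, 0, 1], [-0.002, 0.0004, 0.0045, 0, 0, 0, 1]]}}

```text
time: 14.02
ee_pos: [601.5, 74.5, 116.3]
orientation: [3.139, -0.0, 1.376]
wrist_force: [5.8, 0.2, 1.6]
width: 8.7
grip_force: 29.5
```

```bash
python3 d.py w9.png
```

```text
[601.5   74.51 116.32] [ 3.14 -0.    1.38] [5.44 0.4  1.  ] 8.753594043721483 29.5111683011055 14.075
TCP local 151.10740660755593 0.08604836221085321
pointer 167 angle 0.711737 hinge dist -2.781559 75.41304890273886 124.97215554733957
panel 1261 angle 0.70902246 hinge dist -4.6223774 70.06222366467921 129.95582941863552
clip pts 779
```

In line to within 0.003 rad, steady and held.

```bash
python3 -c "
from station import arm
print(arm.hand_in())"
```

```text
the job is handed in; nothing more can be done
None
```

I put the tube home in the clip with the jaw closed over it and let go of it, then raised the mirror to 0.709 rad against the pointer's 0.712 and handed the job in with the gripper still holding the bar; the hand-in gave no verdict.

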